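# Turn the cell pack in its vise and hold the reader slide at the mark

### The job

The cell pack stands in the slide-jaw vise with its circuit-board face hidden against the sliding jaw: open the jaw, turn the pack a quarter turn so that the board faces the reader slide, stand it upright, square and centred across the jaws, and push the jaw shut against it again. Then let go of the pack, pull the spring-return reader slide out by its post until its pointer is level with the mark clip on the scale bar, and finish while still holding it there, because it springs back when released. Leave everything else on the bench where it is.

Things in the scene. Friction and masses are not known exactly. Their poses are not given: they have to be found in the camera images.
- fixture: Fixed reader fixture, base plate 290 x 230 x 12 mm. Origin: bench height, middle of the vise; x away from the robot (within 0.3 rad), y from vise to reader. Vise floor z 14 mm; fixed jaw's clamping face at x +28, looking to -x; jaws span y -28 to 28, tops z 30. A turned pack against the fixed jaw has its centre at x 0; y 0 is centred. Plate: x -125 to 165, y -75 to 155.
- jaw (a joint): Sliding jaw of the vise: value = clear opening between the clamping faces in m (0 to 0.085). Opens towards the fixture's -x and stays where it is left (friction about 3 N). At the start 0.042 to 0.047, loosely around the pack's 40 mm side; shut against the turned pack it is 0.056.
- jaw_grip (a point): Point on the sliding jaw's upright grip post (black, 16 x 16 mm, top at fixture z 70 mm), on its axis at fixture y 0, z 54 mm; its fixture x = -0.017 m - joint value. Below z 30 mm is the jaw itself. Pinch from above.
- pack: Cell pack in the vise: block 56 (x) x 40 (y) x 60 (z) mm, about 290 g. Origin: centre of its underside. Its +y face carries the green board; a white connector (22 x 8, 6 mm high) on top stands along that edge. At the start +y looks to the fixture's -x, against the sliding jaw; at the end it must look to the fixture's +y. Grip across 56 or 40 mm, above the low jaws.
- pack_board (a point): Middle of the pack's board face (green board, brass pads): 20 mm to +y of the pack's axis, 30 mm above its underside.
- reader: Spring-return slide: grey carriage 34 x 36 mm at fixture y +100 mm, with a black reading head towards the vise (top z 33 mm, reaching to y 49 mm). Home at fixture x +85 mm; pulled out to the fixture's -x (towards the robot), travel 110 mm. Spring: 3.2 N at home plus 80 N/m (8 to 11 N at the mark). Origin on its axis, fixture z 16 mm; axes as the fixture's.
- reader_grip (a point): Point on the reader's upright grip post (black, 16 x 16 mm, top at fixture z 76 mm), on its axis at fixture y +100, z 59 mm; same fixture x as the pointer. Pinch from above; below z 33 mm is the carriage.
- reader_pointer (a point): Tip of the reader's thin steel pointer (2 mm wide), 30 mm to +y of the reader's axis, at fixture z 29 mm.
- mark_top (a point): The mark: middle of the near edge of the dark steel clip (8 mm along fixture x, 22 mm along y, top z 32 mm) straddling the scale bar beside the rail. It stays put; its place along the bar differs (fixture x -5 to +25 mm). The pointer is level with it when both have the same fixture x. Axes as the fixture's.
- spare_pack: a second pack of the same make (56 x 40 x 60 mm, 290 g), standing on the bench; not part of the job, leave it alone
- tape_roll: clear tape roll, 48 mm diameter, 18 mm high, lying on the fixture's base plate; leave it alone
- screwdriver: 170 mm screwdriver lying on the bench; leave it alone
- flux_bottle: small white bottle, 36 mm diameter, 75 mm high, on the bench; leave it alone
- wrench: 130 mm wrench lying on the bench; leave it alone
- spool: white flanged spool, 48 mm diameter, 32 mm high, on the bench; leave it alone

How it is judged:
On the way:
1. the pack stands turned in the vise, board towards the reader, jaw shut against it, let go (y of pack in the frame of fixture between -0.01 and 0.01 m and x of pack in the frame of fixture between -0.006 and 0.006 m and z of pack in the frame of fixture between 0.01 and 0.018 m and y of pack_board in the frame of fixture above 0.008 m and angle between the y axis of pack and the y axis of fixture, either way round below 0.12 rad and angle between pack's own z axis and vertical below 0.06 rad and value of joint jaw below 0.06 m and contact force between the fingers and pack below 0.5 N), for 0.2 s.
At the end, for the whole second after the job is handed in: Pack upright (0.06 rad), square (0.12), on the vise floor, board to the reader, within 10 mm across and 6 mm along the jaws, jaw under 60 mm, pack not touched; fingers hold the reader (over 1.5 N) at rest, pointer within 5 mm of the mark; bystanders moved under 25 mm (all of step 1 and x of reader_pointer in the frame of mark_top between -0.005 and 0.005 m and contact force between the fingers and reader above 1.5 N and linear speed of each of reader, pack below 0.02 m/s); the arm keeps its last pose, push and grip.
It fails at once if another thing on the bench is moved more than 25 mm (distance of any of spare_pack, tape_roll, screwdriver, flux_bottle, wrench, spool from where it was at the start of the episode above 0.025 m).
It also fails if it takes over 72 s, if anything falls off the work surface, if the arm or the gripper's body presses on something with over 40 N, if the wrist force passes 120 N, or if a joint passes its speed limit or range.

### The arm

A 7-joint arm with a two-finger parallel gripper is mounted at the origin on the work surface. World frame = base frame: x ahead of the robot, y to its left, z up, the work surface at z = 0. Lengths are in m, angles in rad, forces in N, time in s.
With the tool pointing down it reaches from about 0.4 to 0.875 m from the base axis. Payload 6.5 kg.
Tool frame: the origin (TCP) lies at the very end of the fingers, on their centre line; the grasp point (between the pads) lies 19 mm behind it (robot.tcp_to_grasp is the distance from the TCP to the grasp point, in m); z points along the fingers, y is the line along which they close (so a half turn about z gives the same grasp; the last joint's range is limited). The gripper opens to 88 mm and grips with 3 to 60 N. Pads are 18 mm wide; open, the fingers measure 123 mm over their backs; the gripper's body (75 mm by 187 mm) begins 45 mm behind the grasp point.
Start: joints at [1.114, 0.536, -0.004, 1.538, 0.003, 1.067, -0.071], TCP at [0.248, -0.601, 0.239] pointing down, gripper open.
Joint ranges: [-2.7, 2.7], [-0.37, 2.16], [-1.27, 1.26], [0.24, 2.4], [-1.31, 4.45], [0.19, 1.91], [-2.76, 2.76]. Speed limits (rad/s): [2.39, 2.39, 3.14, 3.14, 3.14, 3.14, 3.14].

### API

Orientations are given as [roll, pitch, yaw] about the fixed x, y, z axes, in that order (R = Rz(yaw) Ry(pitch) Rx(roll)).
In Python, from station import robot, cams gives the robot as it stands (robot), with the cameras (cams).
- The arm moves only by the shell command python3 inch.py 'ROWS'. ROWS is a JSON list of rows, 1 to 5 of them, each of 5 numbers: dx, dy, dz in m, then a turn about the tool's z in rad, then the finger opening in m; each row is the pose to reach, as a shift and turn from the pose commanded when the command began, along the tool's axes at that moment; what a row does not reach only later rows make up. A row lasts 1/8 s, in which the tool goes at most 0.0625 m and 0.188 rad, less where a joint would pass 70% of its speed; a pose out of reach is approached as far as the arm can. The fingers move at their own pace and stop on an object; the grip force is fixed at half the most. Time passes only in rows, so rows that do not move let the fingers close. It prints the time, the measured TCP pose, the force, the opening and the grip force at its end.
- robot.read_state(): the state, without advancing time (a new reading comes with each control period).
- cams.capture(name): name is "scene" or "side" or "wrist"; returns a dict with "pixels" (420x560x3 uint8, red, green, blue), "fx", "fy", "cx", "cy" (pixels), "dist_coeffs" ([k1, k2, p1, p2, k3] as OpenCV has them; the pictures are not rectified), "rvec" (rotation vector, rad) and "tvec" (3), from world to camera coordinates, as OpenCV has them; the wrist camera has in their place "T_tool_cam" (4x4, takes a point from camera to tool coordinates, whose origin is the TCP and whose axes are the flange's). Camera axes: x right, y down, z forward; pixel columns grow to the right and rows downward; lengths in m; the calibration is good to about 2 mm. A picture is of the moment at which its call begins: read the wrist's pose just before it. There is no depth.
- robot.finish_job(): hands the job in; it is judged then, once.
The state is a dict: "t": time; "joints": joint angles; "qd": joint speeds; "joint_torque": joint torques, N m; "eef_pos": TCP position; "tool_rot": TCP orientation; "contact_force": force on the tool from outside, world axes, zero at the start; "moment": the same for the moment, N m; "finger_gap": finger opening in m; "grip_force": force on a finger pad.
Only numpy, scipy, OpenCV 4.12 (cv2) and the standard library are available. Lean on these libraries where they do the work, as an engineer would, in place of code of your own. Each camera call takes 0.05 s, during which the arm holds its last target. There are 200 camera calls.

## Working session

There is one attempt and no reset: what is moved stays moved. The work goes in short steps, Python scripts to look and compute and a shell command to move; the robot and the scene stay as the last step left them, time stands still between calls to the robot, and variables do not carry over. Pictures are saved under pics/ and viewed, at most 10 in all, crops included, and the job is handed in when it is done.

```bash
ls; mkdir -p pics; python3 - <<'E'
from station import robot, cams
import cv2
s=robot.read_state();print(s)
for n in("scene","side"):
    c=cams.capture(n);cv2.imwrite(f"pics/{n}0.png",c["pixels"][:,:,::-1]);print({k:v for k,v in c.items() if k!="pixels"})
E
```

```text
inch.py
pics
station.py
{'t': 0.0, 'joints': array([ 1.11382443,  0.53717685, -0.0044452 ,  1.53883575,  0.0026296 ,
        1.06727764, -0.07115977]), 'qd': array([-0.00031759,  0.00101371, -0.00015082, -0.00095528,  0.00066326,
        0.00064321,  0.00032322]), 'joint_torque': array([ 6.01850061e-04, -5.70992553e+01,  9.91371498e-01, -2.51614165e+01,
       -5.61272458e-02,  1.77902280e-02,  1.52816242e-04]), 'eef_pos': array([ 0.24734162, -0.6004587 ,  0.23784666]), 'tool_rot': array([-3.13990700e+00,  1.46645923e-04,  3.90904067e-01]), 'contact_force': array([-0.32920402, -0.14891417, -0.68428588]), 'moment': array([0.0126446 , 0.03963133, 0.02912698]), 'grip_force': 0.0, 'finger_gap': 0.08805977337282372}
{'fx': 489.1165568568643, 'fy': 489.1165568568643, 'cx': 275.42976302956595, 'cy': 207.77645863844515, 'dist_coeffs': array([0.01308272, 0.        , 0.        , 0.        , 0.        ]), 'rvec': array([ 1.02718426,  2.28026043, -1.19537187]), 'tvec': array([ 0.3875146 , -0.21769022,  1.2870147 ])}
{'fx': 392.3569223596493, 'fy': 392.3569223596493, 'cx': 279.230282375741, 'cy': 198.60257313568937, 'dist_coeffs': array([-0.06637748,  0.        ,  0.        ,  0.        ,  0.        ]), 'rvec': array([ 2.37798311, -0.34664659,  0.12883559]), 'tvec': array([-0.54997591,  0.18621974,  0.57259639])}
```

View pics/scene0.png

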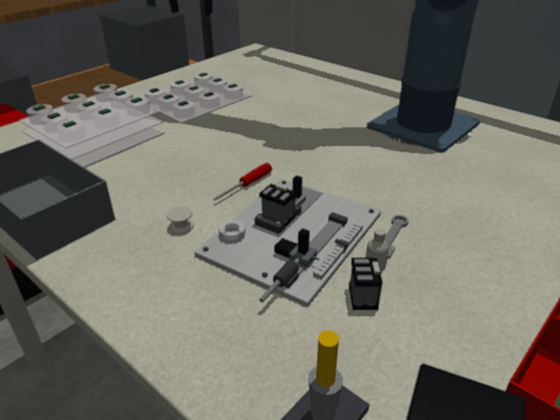

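View pics/side0.png

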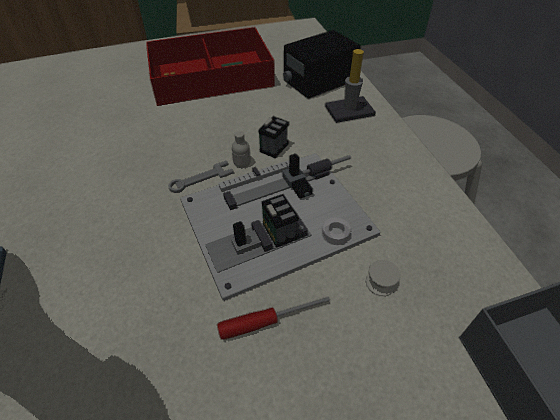

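The scene view shows the plate around (290,240), and the side view shows it around (280,225). In the side view the pack is at (282,215), the jaw post at (239,233) and the reader post at (294,165). Next I'll enlarge both.

```bash
python3 - <<'E'
import cv2
a=cv2.imread("pics/side0.png")[145:305,175:390]
cv2.imwrite("pics/sidec.png",cv2.resize(a,None,fx=3.7,fy=3.7,interpolation=cv2.INTER_CUBIC))
a=cv2.imread("pics/scene0.png")[165:310,190:390]
cv2.imwrite("pics/scenec.png",cv2.resize(a,None,fx=4,fy=4,interpolation=cv2.INTER_CUBIC))
E
```

```text
(no output)
```

View pics/sidec.png

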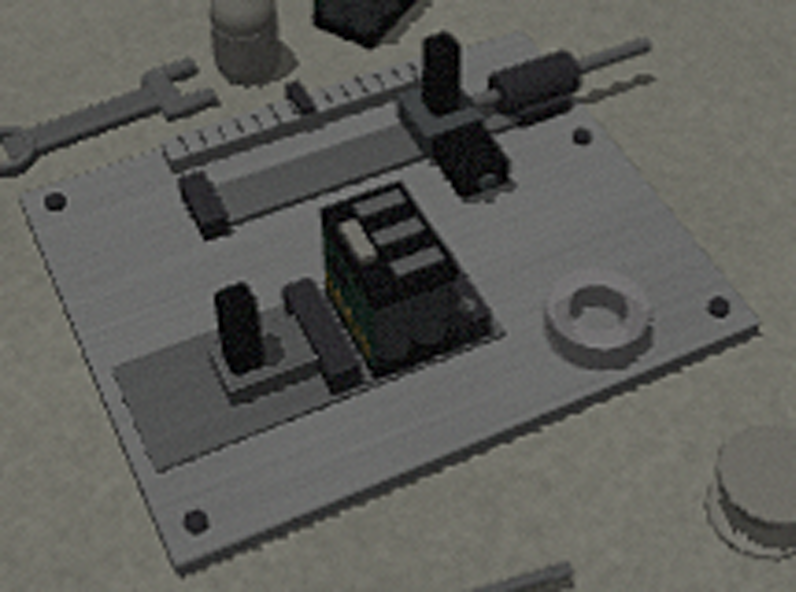

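View pics/scenec.png

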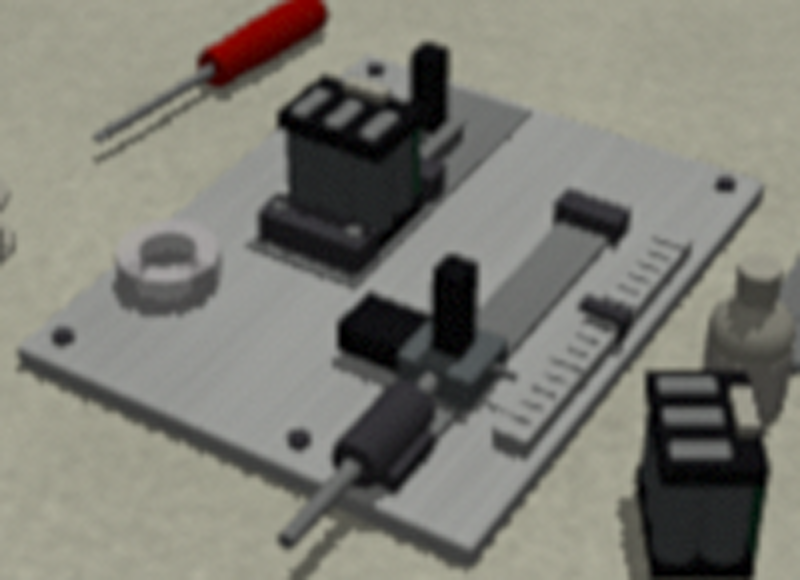

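The side crop gives the plate corners at (183,562), (22,193) and (758,325). The scene crop has all four: (22,352), (468,548), (762,188) and (365,60). Post tops are at (236,290) and (441,40) in the side crop, and (431,48) and (457,262) in the scene crop. I'll fit the fixture pose to these.

```bash
cat > h.py <<'E'
import numpy as np, cv2
from station import robot, cams
from scipy.optimize import least_squares
C={n:cams.capture(n) for n in("scene","side")} if not __import__('os').path.exists('cal.npy') else np.load('cal.npy',allow_pickle=True).item()
np.save('cal.npy',C)
def proj(n,P):
    c=C[n];K=np.array([[c['fx'],0,c['cx']],[0,c['fy'],c['cy']],[0,0,1]])
    return cv2.projectPoints(np.float64(P).reshape(-1,1,3),c['rvec'],c['tvec'],K,c['dist_coeffs'])[0].reshape(-1,2)
def sc(u,v):return np.array([190+u/4,165+v/4])
def sd(u,v):return np.array([175+u/3.7,145+v/3.7])
def f2w(f,p):
    p=np.atleast_2d(p);c,s=np.cos(f[2]),np.sin(f[2])
    return np.c_[f[0]+c*p[:,0]-s*p[:,1],f[1]+s*p[:,0]+c*p[:,1],p[:,2]]
E
python3 - <<'E'
from h import *
obs=[("side",sd(183,562),(-.125,-.075,.012)),("side",sd(22,193),(-.125,.155,.012)),("side",sd(758,325),(.165,-.075,.012)),
("scene",sc(22,352),(.165,-.075,.012)),("scene",sc(468,548),(.165,.155,.012)),("scene",sc(762,188),(-.125,.155,.012)),("scene",sc(365,60),(-.125,-.075,.012))]
post=[("side",sd(236,290),'j'),("scene",sc(431,48),'j'),("side",sd(441,40),'r'),("scene",sc(457,262),'r')]
mk=[("side",sd(294,98),'m'),("scene",sc(616,304),'m')]
def res(q):
    r=[proj(n,f2w(q,p))[0]-u for n,u,p in obs]
    for n,u,k in post+mk:
        P={'j':(q[3],0,.07),'r':(q[4],.1,.076),'m':(q[5],q[6],.032)}[k]
        r.append(proj(n,f2w(q,P))[0]-u)
    return np.concatenate(r)
o=least_squares(res,[.6,-.15,0,-.06,.085,0,.14],loss='soft_l1')
print(o.x.round(4));print(res(o.x).reshape(-1,2).round(1))
np.save('fix.npy',o.x)
# all pack corners predicted, tops
E
```

```text
[ 5.690e-01 -3.000e-04  1.608e-01 -6.470e-02  8.260e-02  2.120e-02
  1.443e-01]
[[-1.2 -0.5]
 [-0.4 -1.1]
 [ 2.  -2.8]
 [-2.7 -1.3]
 [ 0.4  0.7]
 [ 0.6 -1.9]
 [-0.3 -2.2]
 [ 0.   0.5]
 [-0.7 -0.3]
 [-0.3 -0.6]
 [-0.3 -0.1]
 [-0.2 -3.4]
 [-0.6 -0.6]]
```

The fit is good to about 2 mm. The reader should be at x 85 mm and comes out at 82.6. I'll refine it with the wrist camera above the fixture.

```bash
cat >> h.py <<'E'
def delta(xy_f,z,yaw_f):
    """fixture xy, TCP z, yaw relative to fixture -> tool-axis shift"""
    f=np.load('fix.npy');s=robot.read_state()
    p=f2w(f,[*xy_f,z])[0]-s['eef_pos'];y=s['tool_rot'][2];c,sn=np.cos(y),np.sin(y)
    t=-((f[2]+yaw_f-y+np.pi)%(2*np.pi)-np.pi)
    print('t',round(s['t'],2),'delta',np.round([c*p[0]+sn*p[1],sn*p[0]-c*p[1],-p[2],t],4),'gap',round(s['finger_gap'],4))
def where():
    f=np.load('fix.npy');s=robot.read_state();d=s['eef_pos'][:2]-f[:2];c,sn=np.cos(f[2]),np.sin(f[2])
    print('fixture TCP',np.round([c*d[0]+sn*d[1],-sn*d[0]+c*d[1],s['eef_pos'][2],s['tool_rot'][2]-f[2]],4),'F',np.round(s['contact_force'],1),'gap',round(s['finger_gap'],4))
E
python3 -c "
from h import *
delta((-.03,.03),.26,0);print(cams.capture('wrist')['T_tool_cam'])"
```

```text
t 0.2 delta [ 0.5037 -0.4686 -0.0218  0.2301] gap 0.0877
[[ 7.45933131e-05 -9.58181760e-01 -2.86160285e-01  7.39417836e-02]
 [ 9.99999877e-01  2.11594068e-04 -4.47833888e-04 -3.79602379e-04]
 [ 4.89656082e-04 -2.86160216e-01  9.58181659e-01 -1.46710348e-01]
 [ 0.00000000e+00  0.00000000e+00  0.00000000e+00  1.00000000e+00]]
```

```bash
for i in 1; do :; done
python3 inch.py '[[0.05,-0.045,-0.02,0.1,0.088],[0.1,-0.09,-0.02,0.23,0.088],[0.15,-0.135,-0.02,0.23,0.088],[0.2,-0.18,-0.02,0.23,0.088],[0.25,-0.225,-0.02,0.23,0.088]]'
python3 -c "
from h import *
delta((.02,.04),.26,0)"
```

```text
t: 0.88
eef_pos: [0.3823, -0.3197, 0.2589]
tool_rot: [3.141, -0.0, 0.161]
contact_force: [0.7, 0.3, 0.1]
finger_gap: 0.0878
grip_force: 0.0
t 0.88 delta [ 0.2555 -0.3254 -0.0011  0.    ] gap 0.0878
```

```bash

python3 inch.py '[[0.038,-0.048,0,0,0.088],[0.076,-0.096,0,0,0.088],[0.114,-0.144,0,0,0.088],[0.152,-0.192,0,0,0.088],[0.19,-0.24,0,0,0.088]]'
python3 inch.py '[[0.038,-0.048,0,0,0.088],[0.065,-0.08,0,0,0.088],[0.065,-0.08,0,0,0.088]]'
python3 - <<'E'
from h import *
s=robot.read_state();c=cams.capture('wrist');print(s['eef_pos'],s['tool_rot'])
np.save('w1.npy',{'s':s,'c':c},allow_pickle=True)
im=c['pixels'][:,:,::-1];cv2.imwrite('pics/w1.png',cv2.resize(im,(800,600),interpolation=cv2.INTER_CUBIC));where()
E
```

```text
t: 1.5
eef_pos: [0.5314, -0.0526, 0.2589]
tool_rot: [3.141, -0.0, 0.16]
contact_force: [1.4, -0.9, 0.3]
finger_gap: 0.0879
grip_force: 0.0
t: 1.88
eef_pos: [0.5828, 0.0394, 0.2585]
tool_rot: [-3.14, -0.001, 0.167]
contact_force: [0.9, -0.4, -0.0]
finger_gap: 0.0877
grip_force: 0.0
[0.58276964 0.03935389 0.25845046] [-3.13954198e+00 -5.09256284e-04  1.66673806e-01]
fixture TCP [0.0187 0.0341 0.2583 0.0026] F [-0.7 -0.5  0.2] gap 0.0881
```

View pics/w1.png

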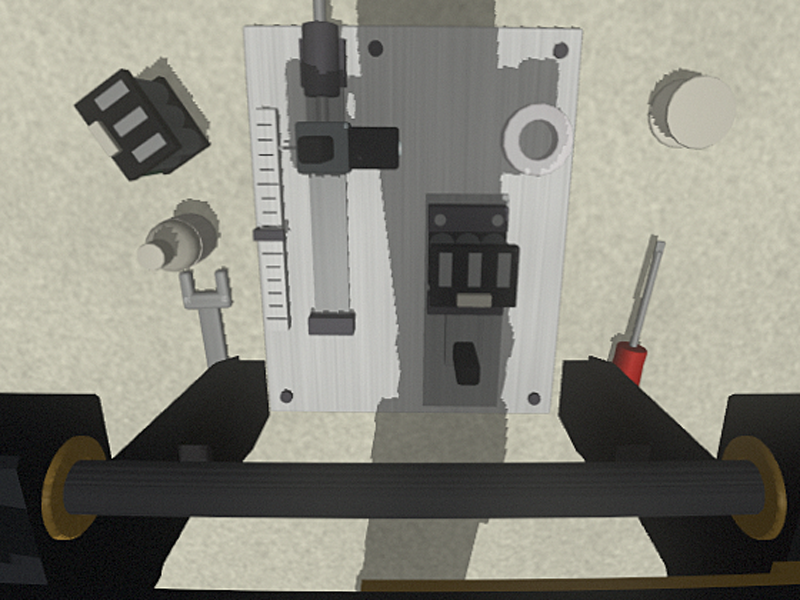

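The wrist view shows the plate corners at (245,27), (582,27), (556,412) and (270,410). The pointer tip is near (283,144), the clip's near edge at (269,241), and the jaw post's foot-to-top spans (453–482, 343–385). I'll refit the pose with these added.

```bash
cat >> h.py <<'E'
def wproj(d,P):
    s,c=d['s'],d['c'];from scipy.spatial.transform import Rotation as R
    T=np.eye(4);T[:3,:3]=R.from_euler('xyz',s['tool_rot']).as_matrix();T[:3,3]=s['eef_pos']
    M=np.linalg.inv(T@c['T_tool_cam']);K=np.array([[c['fx'],0,c['cx']],[0,c['fy'],c['cy']],[0,0,1]])
    return cv2.projectPoints(np.float64(P).reshape(-1,1,3),cv2.Rodrigues(M[:3,:3])[0],M[:3,3],K,c['dist_coeffs'])[0].reshape(-1,2)
E
python3 - <<'E'
from h import *
d=np.load('w1.npy',allow_pickle=True).item()
k=.7
W=[((245,27),(.165,.155,.012)),((582,27),(.165,-.075,.012)),((556,412),(-.125,-.075,.012)),((270,410),(-.125,.155,.012)),((283,144),(.085,.13,.029))]
def res(q,full=True):
    r=[wproj(d,f2w(q,p))[0]-np.array(u)*k for u,p in W]
    r.append(wproj(d,f2w(q,(q[3],.144,.032)))[0]*[0,1]-np.array((269,241))*k*[0,1])
    return np.concatenate(r)
o=least_squares(res,[.57,0,.16,.02]);print(o.x.round(4));print(res(o.x).reshape(-1,2).round(1))
q=o.x
for v in(.042,.045,.047,.05): # post top corners/ base
    x=-.017-v
    print(v,(wproj(d,f2w(q,[(x-.008,-.008,.07),(x-.008,.008,.07),(x+.008,-.008,.07),(x+.008,.008,.07),(x+.008,0,.03)]))/k).round(0).tolist())
print('scene/side post', [(n,proj(n,f2w(q,(-.062,0,.07)))) for n in('side','scene')], sd(236,290),sc(431,48))
# pack top z74 corners
print((wproj(d,f2w(q,[(x,y,.074) for x in(-.012,.028) for y in(-.028,.028)]))/k).round(0).tolist())
E
```

```text
[ 0.5677 -0.0027  0.163   0.0206]
[[-1.  -1.7]
 [ 2.3 -0.8]
 [-2.   0.2]
 [ 1.9  0.7]
 [-1.2  2.1]
 [ 0.   0. ]]
0.042 [[483.0, 379.0], [460.0, 379.0], [484.0, 358.0], [460.0, 357.0], [467.0, 336.0]]
0.045 [[483.0, 383.0], [460.0, 383.0], [484.0, 362.0], [460.0, 362.0], [467.0, 340.0]]
0.047 [[483.0, 386.0], [459.0, 386.0], [484.0, 364.0], [460.0, 364.0], [467.0, 342.0]]
0.05 [[483.0, 390.0], [459.0, 390.0], [484.0, 368.0], [460.0, 368.0], [466.0, 346.0]]
scene/side post [('side', array([[239.94586056, 224.72087939]])), ('scene', array([[295.71714972, 176.58499785]]))] [238.78378378 223.37837838] [297.75 177.  ]
[[518.0, 304.0], [432.0, 304.0], [522.0, 244.0], [433.0, 243.0]]
```

```bash
python3 - <<'E'
from h import *
np.save('fix.npy',np.array([.568,-.002,.162]))
delta((-.063,0),.038,0)
E
```

```text
t 1.93 delta [-0.0831  0.0355  0.2203  0.0014] gap 0.0881
```

```bash

python3 inch.py '[[-0.04,0.018,0.04,0,0.06],[-0.083,0.0355,0.08,0,0.06],[-0.083,0.0355,0.13,0,0.06],[-0.083,0.0355,0.17,0,0.06],[-0.083,0.0355,0.2,0,0.06]]'
python3 inch.py '[[0,0,0.02,0,0.06],[0,0,0.02,0,0.06]]' ; python3 -c "
from h import *
where();delta((-.063,0),.038,0)"
```

```text
t: 2.55
eef_pos: [0.5044, -0.0156, 0.0574]
tool_rot: [3.141, 0.002, 0.158]
contact_force: [0.4, -1.7, 0.5]
finger_gap: 0.06
grip_force: 0.0
t: 2.8
eef_pos: [0.5041, -0.015, 0.0378]
tool_rot: [3.141, 0.003, 0.159]
contact_force: [0.0, -0.1, 0.5]
finger_gap: 0.0601
grip_force: 0.0
fixture TCP [-0.0651 -0.0026  0.0378 -0.0033] F [ 0.  -0.1  0.5] gap 0.0601
t 2.8 delta [ 0.0021 -0.0026 -0.0002 -0.0033] gap 0.0601
```

```bash

python3 inch.py '[[0.001,-0.0026,0,0,0.06],[0.001,-0.0026,0,0,0.0],[0.001,-0.0026,0,0,0.0],[0.001,-0.0026,0,0,0.0],[0.001,-0.0026,0,0,0.0]]'
 python3 -c "
from h import *
where()"
```

```text
t: 3.42
eef_pos: [0.5064, -0.0105, 0.0388]
tool_rot: [3.142, -0.0, 0.161]
contact_force: [0.4, 0.0, 0.0]
finger_gap: 0.0221
grip_force: 0.0
fixture TCP [-0.0622  0.0015  0.0388 -0.0012] F [0.4 0.  0. ] gap 0.0221
```

```bash

python3 inch.py '[[0,0,0,0,0.0],[0,0,0,0,0.0],[0,0,0,0,0]]'
python3 inch.py '[[-0.008,0,0,0,0],[-0.018,0,0,0,0.0],[-0.028,0,0,0,0.0],[-0.035,0,0,0,0.0],[-0.035,0,0,0,0]]'
 python3 -c "
from h import *
where()"
```

```text
t: 3.8
eef_pos: [0.5064, -0.0106, 0.0387]
tool_rot: [3.141, 0.0, 0.161]
contact_force: [0.5, -0.5, 1.3]
finger_gap: 0.016
grip_force: 30.0
t: 4.42
eef_pos: [0.4701, -0.0164, 0.0387]
tool_rot: [3.141, 0.003, 0.161]
contact_force: [-1.8, -0.7, 3.1]
finger_gap: 0.0158
grip_force: 30.0
fixture TCP [-0.099   0.0016  0.0387 -0.0013] F [-1.8 -0.7  3.1] gap 0.0158
```

```bash

python3 inch.py '[[0,0,0,0,0.05],[0,0,0,0,0.06],[0,0,-0.04,0,0.088],[0.03,0,-0.09,-0.15,0.088],[0.06,0,-0.11,-0.33,0.088]]'
 python3 -c "
from h import *
f=np.load('fix.npy');f[1]+=.001;np.save('fix.npy',f);where();delta((.007,0.0),.15,np.pi/2)"
```

```text
t: 5.05
eef_pos: [0.533, -0.0063, 0.1516]
tool_rot: [3.14, -0.003, 0.496]
contact_force: [0.7, 1.0, -0.7]
finger_gap: 0.0636
grip_force: 0.0
fixture TCP [-0.0354  0.0004  0.1516  0.3343] F [ 0.7  1.  -0.7] gap 0.0636
t 5.05 delta [ 0.04    0.0143  0.0016 -1.2365] gap 0.0636
```

```bash

python3 inch.py '[[0.02,0.007,0,-0.18,0.088],[0.04,0.0143,0,-0.36,0.088],[0.04,0.0143,0,-0.54,0.088],[0.04,0.0143,0,-0.72,0.088],[0.04,0.0143,0,-0.9,0.088]]'
python3 inch.py '[[0,0,0,-0.18,0.088],[0,0,0,-0.3365,0.088],[0,0,0,-0.3365,0.088]]'
 python3 - <<'E'
from h import *
where();delta((.007,0.0),.042,np.pi/2)
s=robot.read_state();c=cams.capture('wrist')
np.save('w2.npy',{'s':s,'c':c},allow_pickle=True)
cv2.imwrite('pics/w2.png',cv2.resize(c['pixels'][:,:,::-1],(800,600),interpolation=cv2.INTER_CUBIC))
d=np.load('w2.npy',allow_pickle=True).item();q=np.load('fix.npy')
print((wproj(d,f2w(q,[(x,y,.074) for x in(-.012,.028) for y in(-.028,.028)]))/.7).round(0).tolist())
E
```

```text
t: 5.68
eef_pos: [0.5728, -0.0002, 0.1484]
tool_rot: [-3.141, 0.0, 1.397]
contact_force: [0.3, 0.7, -0.1]
finger_gap: 0.0882
grip_force: 0.0
t: 6.05
eef_pos: [0.5728, -0.0003, 0.1484]
tool_rot: [-3.141, -0.001, 1.726]
contact_force: [0.1, 0.7, 0.2]
finger_gap: 0.0878
grip_force: 0.0
fixture TCP [ 4.8000e-03 -1.0000e-04  1.4840e-01  1.5637e+00] F [0.1 0.7 0.2] gap 0.0878
t 6.05 delta [ 1.000e-04  2.200e-03  1.064e-01 -7.100e-03] gap 0.0878
[[376.0, 369.0], [373.0, 246.0], [466.0, 368.0], [469.0, 245.0]]
```

View pics/w2.png

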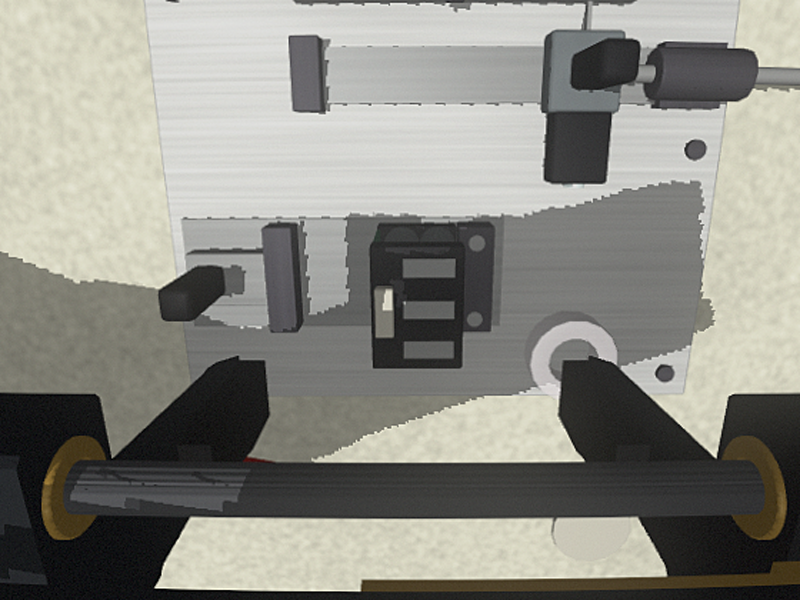

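The pack top spans (370–464, 241–368), against a predicted (374–467, 246–369), so it is within about 1.5 mm. The jaw is open. I'll descend and grip.

```bash

python3 inch.py '[[0.001,0.001,0.05,-0.007,0.088],[0.001,0.001,0.09,-0.007,0.088],[0.001,0.001,0.1064,-0.007,0.088],[0.001,0.001,0.1064,-0.007,0.088],[0.001,0.001,0.1064,-0.007,0.02]]'
 python3 -c "
from h import *
where()"
python3 inch.py '[[0,0,0,0,0.02],[0,0,0,0,0.02],[0,0,0,0,0.02],[0,0,0,0,0.02],[0,0,0,0,0.02]]'
 python3 -c "
from h import *
where()"
```

```text
t: 6.72
eef_pos: [0.5751, 0.0012, 0.0438]
tool_rot: [3.139, 0.0, 1.734]
contact_force: [0.2, 0.4, 0.4]
finger_gap: 0.08
grip_force: 0.0
fixture TCP [7.4000e-03 1.0000e-03 4.3800e-02 1.5717e+00] F [0.2 0.4 0.4] gap 0.08
t: 7.35
eef_pos: [0.574, 0.0009, 0.0424]
tool_rot: [3.142, 0.0, 1.734]
contact_force: [-0.8, 0.6, 2.9]
finger_gap: 0.0402
grip_force: 30.0
fixture TCP [6.2000e-03 9.0000e-04 4.2400e-02 1.5723e+00] F [-0.8  0.6  2.9] gap 0.0402
```

```bash

python3 inch.py '[[0,0,-0.015,0,0.02],[0,0,-0.04,0,0.02],[0,-0.005,-0.045,0.17,0.02],[0,-0.009,-0.045,0.35,0.02],[0,-0.009,-0.045,0.53,0.02]]'
python3 inch.py '[[0,0,0,0.18,0.02],[0,0,0,0.36,0.02],[0,0,0,0.54,0.02],[0,0,0,0.72,0.02],[0,0,0,0.9,0.02]]'
python3 inch.py '[[0,0,0,0.14,0.02],[0,0,0,0.14,0.02],[0,0,0,0.14,0.02]]'
 python3 -c "
from h import *
where();delta((-.004,0),.0415,0)"
```

```text
t: 7.98
eef_pos: [0.5645, -0.0006, 0.088]
tool_rot: [-3.141, 0.0, 1.198]
contact_force: [-0.6, 0.4, -2.7]
finger_gap: 0.0394
grip_force: 30.0
t: 8.6
eef_pos: [0.5648, -0.0001, 0.0879]
tool_rot: [-3.141, -0.0, 0.299]
contact_force: [0.2, 0.3, -2.4]
finger_gap: 0.0393
grip_force: 30.0
t: 8.98
eef_pos: [0.565, -0.0003, 0.0876]
tool_rot: [-3.141, -0.0, 0.167]
contact_force: [-0.0, -0.4, -3.4]
finger_gap: 0.0397
grip_force: 30.0
fixture TCP [-0.0029  0.0012  0.0876  0.0053] F [-0.  -0.4 -3.4] gap 0.0397
t 8.97 delta [-0.0011  0.0012  0.0461  0.0053] gap 0.0397
```

```bash

python3 inch.py '[[-0.001,0.001,0.02,0.005,0.02],[-0.001,0.001,0.035,0.005,0.02],[-0.001,0.001,0.043,0.005,0.02],[-0.001,0.001,0.045,0.005,0.02],[-0.001,0.001,0.045,0.005,0.02]]'
 python3 - <<'E'
from h import *
where()
for n in('side',):
    c=cams.capture(n);cv2.imwrite('pics/side2.png',cv2.resize(c['pixels'][145:305,175:390,::-1],None,fx=3.7,fy=3.7,interpolation=cv2.INTER_CUBIC))
E
```

```text
t: 9.6
eef_pos: [0.5645, -0.0016, 0.0426]
tool_rot: [-3.142, -0.001, 0.16]
contact_force: [0.5, 0.2, -3.6]
finger_gap: 0.04
grip_force: 30.0
fixture TCP [-0.0036 -0.      0.0426 -0.0022] F [ 0.5  0.2 -3.6] gap 0.04
```

View pics/side2.png

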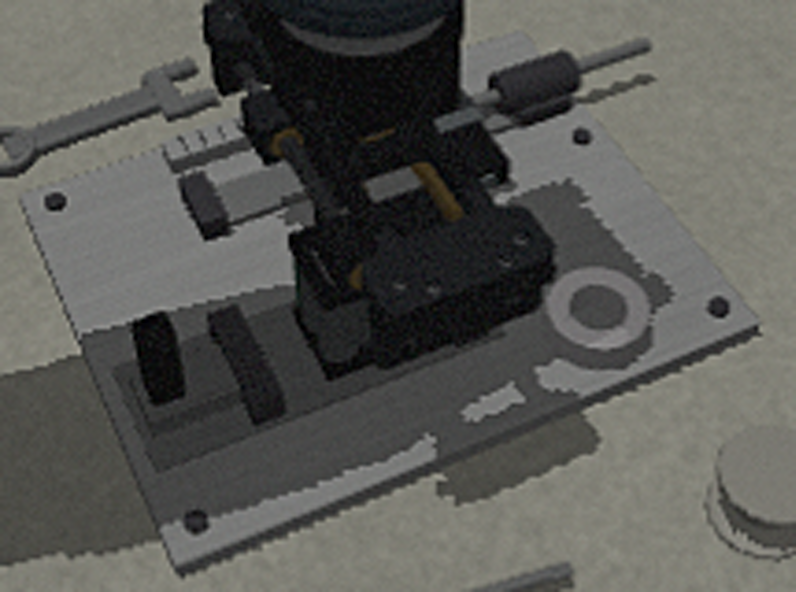

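The pack sits between the jaws, clear of the jaw at (250,365), but the gripper still carries its weight. I'll lower it until it touches.

```bash

python3 inch.py '[[0,0,0.0015,0,0.02],[0,0,0.0015,0,0.02]]'
python3 inch.py '[[0,0,0.001,0,0.02],[0,0,0.001,0,0.02]]'
```

```text
t: 9.9
eef_pos: [0.5648, -0.0016, 0.0424]
tool_rot: [3.141, -0.001, 0.159]
contact_force: [-4.9, -0.7, 12.7]
finger_gap: 0.0397
grip_force: 30.0
t: 10.15
eef_pos: [0.5648, -0.0016, 0.0423]
tool_rot: [3.141, -0.001, 0.159]
contact_force: [-8.6, -1.0, 23.4]
finger_gap: 0.0398
grip_force: 30.0
```

```bash

python3 inch.py '[[0,0,-0.0015,0,0.02],[0,0,-0.0015,0,0.06],[0,0,-0.0015,0,0.085],[0,0,-0.0015,0,0.085],[0,0,-0.03,0,0.085]]'
python3 inch.py '[[0,0,-0.05,0,0.085],[0,0,-0.07,0,0.085],[-0.05,0,-0.07,0,0.06],[-0.094,0,-0.07,0,0.06],[-0.094,0,-0.07,0,0.06]]'
 python3 - <<'E'
from h import *
where();delta((-.099,.0005),.038,0)
s=robot.read_state();c=cams.capture('wrist')
np.save('w3.npy',{'s':s,'c':c},allow_pickle=True)
cv2.imwrite('pics/w3.png',cv2.resize(c['pixels'][:,:,::-1],(800,600),interpolation=cv2.INTER_CUBIC))
d=np.load('w3.npy',allow_pickle=True).item();q=np.load('fix.npy')
print((wproj(d,f2w(q,[(x-.004,y,.074) for x in(-.028,.028) for y in(-.02,.02)]))/.7).round(0).tolist())
E
```

```text
t: 10.78
eef_pos: [0.5625, -0.0017, 0.0683]
tool_rot: [-3.141, 0.004, 0.16]
contact_force: [0.9, -0.1, 0.5]
finger_gap: 0.0778
grip_force: 0.0
t: 11.4
eef_pos: [0.468, -0.0175, 0.1394]
tool_rot: [3.141, 0.003, 0.159]
contact_force: [0.1, 0.4, 0.5]
finger_gap: 0.0601
grip_force: 0.0
fixture TCP [-0.1014 -0.0002  0.1394 -0.0034] F [0.1 0.4 0.5] gap 0.0601
t 11.4 delta [ 0.0024 -0.0007  0.1014 -0.0034] gap 0.0601
[[466.0, 142.0], [361.0, 143.0], [469.0, -20.0], [357.0, -19.0]]
```

View pics/w3.png

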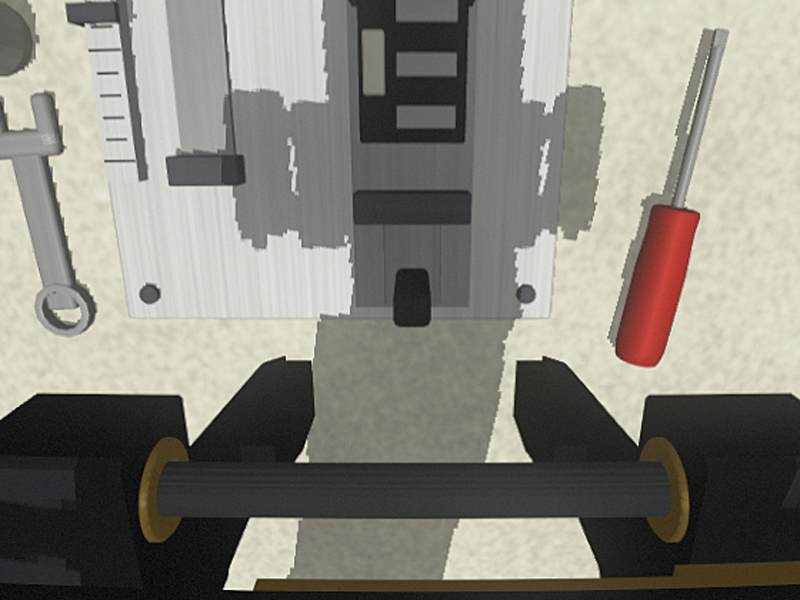

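The pack stands square, top edge at (360–466, 143) as predicted, with the connector on the reader side. The post top is near (412,310). I'll pinch it and push the jaw shut.

```bash

python3 inch.py '[[0.002,-0.0007,0.05,0,0.06],[0.0024,-0.0007,0.085,0,0.05],[0.0024,-0.0007,0.101,0,0.045],[0.0024,-0.0007,0.101,0,0.0],[0.0024,-0.0007,0.101,0,0.0]]'
python3 inch.py '[[0,0,0,0,0],[0,0,0,0,0.0],[0,0,0,0,0.0],[0,0,0,0,0.0]]'
python3 inch.py '[[0.006,0,0,0,0],[0.012,0,0,0,0.0],[0.018,0,0,0,0.0],[0.02,0,0,0,0.0],[0.02,0,0,0,0]]'
 python3 -c "
from h import *
where()"
```

```text
t: 12.08
eef_pos: [0.4749, -0.0154, 0.0398]
tool_rot: [3.141, -0.002, 0.159]
contact_force: [0.7, 0.6, 0.3]
finger_gap: 0.0268
grip_force: 0.0
t: 12.58
eef_pos: [0.4746, -0.0156, 0.0398]
tool_rot: [3.141, -0.002, 0.159]
contact_force: [-0.2, -0.3, 6.5]
finger_gap: 0.0159
grip_force: 30.0
t: 13.2
eef_pos: [0.4939, -0.0126, 0.0398]
tool_rot: [3.141, -0.001, 0.159]
contact_force: [-2.1, -0.6, 8.1]
finger_gap: 0.0157
grip_force: 30.0
fixture TCP [-0.075   0.0005  0.0398 -0.0029] F [-2.1 -0.6  8.1] gap 0.0157
```

```bash

python3 inch.py '[[0.002,0,0,0,0],[0.002,0,0,0,0.0]]'
python3 inch.py '[[0.002,0,0,0,0],[0.002,0,0,0,0.0]]'
python3 inch.py '[[0.001,0,0,0,0],[0.001,0,0,0,0.0]]'
 python3 -c "
from h import *
where()"
```

```text
t: 13.45
eef_pos: [0.4956, -0.0123, 0.0398]
tool_rot: [3.141, -0.001, 0.159]
contact_force: [-2.4, -0.6, 9.0]
finger_gap: 0.0156
grip_force: 30.0
t: 13.7
eef_pos: [0.4976, -0.012, 0.0398]
tool_rot: [3.141, -0.0, 0.159]
contact_force: [-2.8, -1.4, 9.6]
finger_gap: 0.0158
grip_force: 30.0
t: 13.95
eef_pos: [0.4983, -0.0119, 0.0398]
tool_rot: [3.141, 0.0, 0.159]
contact_force: [-2.8, -0.9, 10.1]
finger_gap: 0.0155
grip_force: 30.0
fixture TCP [-0.0706  0.0005  0.0398 -0.0029] F [-2.8 -0.9 10.1] gap 0.0155
```

```bash

for i in 1; do python3 inch.py '[[0.002,0,0,0,0],[0.002,0,0,0,0.0]]' | grep -E "eef|force"
python3 inch.py '[[0.0015,0,0,0,0],[0.0015,0,0,0,0.0]]' | grep -E "eef|force"; done
```

```text
eef_pos: [0.5, -0.0116, 0.0398]
contact_force: [-5.1, -0.6, 10.8]
grip_force: 30.0
eef_pos: [0.5013, -0.0114, 0.0398]
contact_force: [-5.1, -1.4, 12.6]
grip_force: 30.0
```

```bash

python3 inch.py '[[0.0015,0,0,0,0],[0.0015,0,0,0,0.0]]' | grep -E "eef|force"
python3 inch.py '[[0.001,0,0,0,0],[0.001,0,0,0,0.0]]' | grep -E "eef|force"
python3 inch.py '[[0.001,0,0,0,0],[0.001,0,0,0,0.0]]' | grep -E "eef|force"
```

```text
eef_pos: [0.5016, -0.0113, 0.0397]
contact_force: [-7.4, -0.3, 16.1]
grip_force: 30.0
eef_pos: [0.5016, -0.0113, 0.0397]
contact_force: [-10.4, -1.5, 19.4]
grip_force: 30.0
eef_pos: [0.5016, -0.0114, 0.0397]
contact_force: [-13.4, -0.1, 22.3]
grip_force: 30.0
```

The jaw stopped moving and the force is rising, so it is shut against the pack and the fixed jaw. I'll release it and go to the reader post.

```bash

python3 inch.py '[[-0.001,0,0,0,0.04],[-0.001,0,0,0,0.06],[-0.001,0,-0.05,0,0.06],[-0.001,0,-0.09,0,0.06],[0.04,-0.03,-0.1,0,0.06]]'
 python3 -c "
from h import *
where();delta((.0845,.1),.14,0)"
```

```text
t: 15.82
eef_pos: [0.5405, 0.0224, 0.1413]
tool_rot: [3.139, -0.002, 0.154]
contact_force: [1.8, 0.2, -0.5]
finger_gap: 0.0596
grip_force: 0.0
fixture TCP [-0.0234  0.0275  0.1413 -0.0084] F [ 1.8  0.2 -0.5] gap 0.0596
t 15.82 delta [ 0.1073 -0.0734  0.0013 -0.0084] gap 0.0596
```

```bash

python3 inch.py '[[0.05,-0.035,0,-0.008,0.06],[0.1,-0.07,0,-0.008,0.06],[0.1073,-0.0734,0,-0.008,0.06],[0.1073,-0.0734,0,-0.008,0.06],[0.1073,-0.0734,0,-0.008,0.06]]' | grep eef
 python3 -c "
from h import *
where();delta((.0845,.1),.042,0)"
```

```text
eef_pos: [0.6334, 0.1131, 0.1385]
fixture TCP [0.0829 0.102  0.1385 0.0036] F [-0.2  0.5  0.5] gap 0.0601
t 16.45 delta [0.0016 0.0021 0.0965 0.0036] gap 0.0601
```

```bash

python3 inch.py '[[0.0016,0.0015,0.04,0.003,0.06],[0.0016,0.0015,0.08,0.003,0.06],[0.0016,0.0015,0.0965,0.003,0.06],[0.0016,0.0015,0.0965,0.003,0.06],[0.0016,0.0015,0.0965,0.003,0.0]]'
python3 inch.py '[[0,0,0,0,0],[0,0,0,0,0.0],[0,0,0,0,0.0],[0,0,0,0,0.0],[0,0,0,0,0]]'
 python3 -c "
from h import *
where()"
```

```text
t: 17.08
eef_pos: [0.6372, 0.1138, 0.0439]
tool_rot: [-3.142, -0.002, 0.164]
contact_force: [-0.1, 0.4, 1.3]
finger_gap: 0.0525
grip_force: 0.0
t: 17.7
eef_pos: [0.6366, 0.1116, 0.0426]
tool_rot: [3.139, -0.0, 0.163]
contact_force: [1.0, -5.6, 2.9]
finger_gap: 0.0157
grip_force: 30.0
fixture TCP [0.0859 0.1001 0.0426 0.0009] F [ 1.  -5.6  2.9] gap 0.0157
```

```bash

python3 inch.py '[[-0.012,0.001,0,0,0],[-0.026,0.001,0,0,0.0],[-0.04,0.001,0,0,0.0],[-0.055,0.001,0,0,0.0],[-0.062,0.001,0,0,0]]'
python3 inch.py '[[0,0,0,0,0],[0,0,0,0,0]]'
 python3 - <<'E'
from h import *
where()
s=robot.read_state();c=cams.capture('wrist');np.save('w4.npy',{'s':s,'c':c},allow_pickle=True)
cv2.imwrite('pics/w4.png',cv2.resize(c['pixels'][:,:,::-1],(800,600),interpolation=cv2.INTER_CUBIC))
a=cams.capture('side')['pixels'][140:230,200:320,::-1];b=cams.capture('scene')['pixels'][215:305,260:380,::-1]
cv2.imwrite('pics/m4.png',np.vstack([cv2.resize(x,None,fx=3.3,fy=3.3,interpolation=cv2.INTER_CUBIC) for x in(a,b)]))
x=np.hstack([cv2.resize(cv2.imread('pics/w4.png'),(400,300)),cv2.resize(a,(400,300),interpolation=cv2.INTER_CUBIC)])
y=np.hstack([cv2.resize(b,(400,300),interpolation=cv2.INTER_CUBIC),cv2.resize(c['pixels'][0:210,0:280,::-1],(400,300),interpolation=cv2.INTER_CUBIC)])
cv2.imwrite('pics/m5.png',np.vstack([x,y]))
E
```

```text
t: 18.32
eef_pos: [0.5776, 0.1022, 0.0427]
tool_rot: [3.141, -0.006, 0.164]
contact_force: [9.2, -2.1, -7.1]
finger_gap: 0.0156
grip_force: 30.0
t: 18.58
eef_pos: [0.5779, 0.1022, 0.0426]
tool_rot: [3.141, -0.005, 0.163]
contact_force: [8.5, -2.7, -5.2]
finger_gap: 0.0157
grip_force: 30.0
fixture TCP [0.0264 0.1002 0.0426 0.0014] F [ 8.5 -2.7 -5.2] gap 0.0157
```

View pics/m5.png

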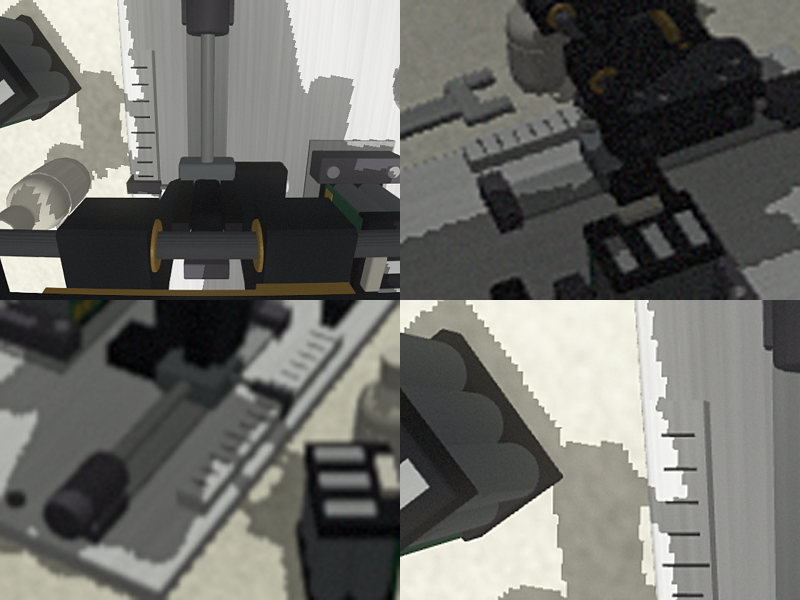

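The green board faces the reader. The pointer in the scene panel, near (250,378), is almost at the clip at (275,390). I'll compute the pointer-to-clip distance by back-projecting w1.

```bash
python3 - <<'E'
from h import *
d=np.load('w1.npy',allow_pickle=True).item();q=np.load('fix.npy')
im=cv2.cvtColor(d['c']['pixels'],cv2.COLOR_RGB2GRAY)
print('clip cols, rows 154..174');print(im[154:174,180:198:3])
print('pointer rows 92..110');print(im[92:110,196:208:2])
for rows,y,z,n in(((238,240,241,242),.144,.032,'clip'),((142,144,146),.13,.029,'ptr')):
    for v in rows:
        o=least_squares(lambda p:(wproj(d,f2w(q,(p[0],p[1],z)))[0]/.7-[269 if n=='clip' else 283,v]),[.05,y]).x
        print(n,v,o.round(4))
E
```

```text
clip cols, rows 154..174
[[186 199 198 195 206 207]
 [182 201 200 198 204 212]
 [183 202 209 205 214 213]
 [191 172 157 169 179 166]
 [149 128  56  89  98 116]
 [ 64 120  94  92  94 117]
 [ 53  86  90  90  93  88]
 [ 75  75  75  74  74  77]
 [ 84  86  86  86  83  87]
 [ 86  88  89  88  88  88]
 [ 85  86  87  90  90  88]
 [ 85  88  86  84  87  88]
 [ 85  82  85  87  84  84]
 [ 76  76  75  74  74  78]
 [109 124 115 117 118 113]
 [154 185 183 182 193 189]
 [162 206 204 206 210 209]
 [159 200 199 203 206 202]
 [154 202 197 201 207 202]
 [154 202 196 200 204 203]]
pointer rows 92..110
[[186 199 193 153 118 102]
 [117 196 194 127 115  98]
 [136 199 191 159 116 101]
 [135 196 193 156 115 104]
 [135 199 194 180 116 104]
 [152 202 204 168 117 103]
 [149 164  95 107 116 109]
 [150 164 109 113 120 110]
 [152 204 210 142 121 113]
 [156 206 204 140 118 113]
 [137 142 133 111  97  93]
 [151 102  78  85  84  86]
 [160 134 126 119  98  98]
 [118 208 209 182 118 120]
 [ 84 190 199 177 116 120]
 [ 86 197 197 199 122 117]
 [ 83 199 197 198 120 121]
 [ 80 198 198 198 119 117]]
clip 238 [0.0221 0.1402]
clip 240 [0.0207 0.1403]
clip 241 [0.0199 0.1404]
clip 242 [0.0192 0.1404]
ptr 142 [0.0875 0.127 ]
ptr 144 [0.0862 0.1271]
ptr 146 [0.0849 0.1272]
```

```bash

python3 inch.py '[[-0.004,0,0,0,0],[-0.004,0,0,0,0],[-0.004,0,0,0,0]]'
 python3 - <<'E'
from h import *
where();q=np.load('fix.npy')
c=cams.capture('scene');a=np.mean([cams.capture('scene')['pixels'].astype(float) for _ in range(6)],0).astype(np.uint8)[::,::,::-1]
a=a[230:275,310:370];cv2.imwrite('pics/m6.png',cv2.convertScaleAbs(cv2.resize(a,None,fx=13,fy=13,interpolation=cv2.INTER_CUBIC),alpha=1.5))
P=f2w(q,[(.0205,.155,.032),(.0205,.133,.032),(.0285,.133,.032),(.0205,.13,.029),(.0205,.118,.029)])
print(((proj('scene',P)-[310,230])*13).round(0))
E
```

```text
t: 19.1
eef_pos: [0.5741, 0.1016, 0.0426]
tool_rot: [3.141, -0.006, 0.163]
contact_force: [7.5, -2.1, -6.5]
finger_gap: 0.016
grip_force: 30.0
fixture TCP [0.0226 0.1003 0.0426 0.0015] F [ 7.5 -2.1 -6.5] gap 0.016
[[511. 152.]
 [361.  98.]
 [334. 130.]
 [340. 108.]
 [260.  79.]]
```

View pics/m6.png

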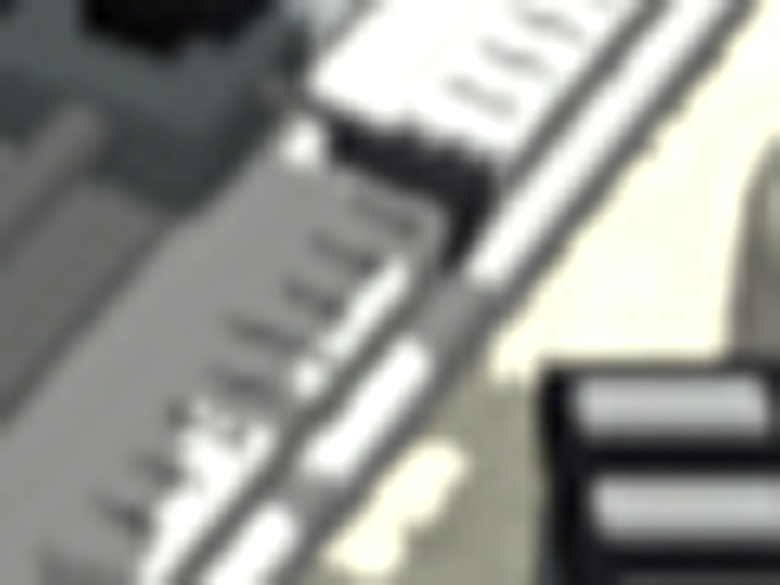

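In the enlargement the pointer runs (270,85)→(330,105) and meets the clip's near edge, which runs (345,100)→(500,160). It is about 1–2 mm short. I'll make one last nudge and hand in.

```bash

python3 inch.py '[[-0.0015,0,0,0,0],[-0.0015,0,0,0,0],[-0.0015,0,0,0,0],[-0.0015,0,0,0,0]]'
python3 -c "
from h import *
where();print(robot.finish_job())"
```

```text
t: 19.95
eef_pos: [0.5728, 0.1014, 0.0426]
tool_rot: [3.141, -0.006, 0.163]
contact_force: [7.7, -2.0, -6.6]
finger_gap: 0.0157
grip_force: 30.0
fixture TCP [0.0213 0.1003 0.0426 0.0015] F [ 7.7 -2.  -6.6] gap 0.0157
the job is handed in; nothing more can be done
None
```

I handed the job in at about 20 s, with the pack turned and clamped (board to the reader) and the gripper holding the reader slide an estimated 1 mm or so from the mark; `finish_job` gave no verdict.

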